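Put away standards, samples and pump cassette by kind, clean to dirty

ROBOT

A 6-joint arm with a two-finger parallel gripper is mounted at the origin on the work surface. World frame = base frame: x ahead of the robot, y to its left, z up, the work surface at z = 0. Lengths are in mm, angles in rad, forces in N, time in s.
With the tool pointing down it reaches from about 325 to 850 mm from the base axis. Payload 4.4 kg.
Tool frame: the origin (TCP) lies on the centre line of the jaws, within the pads' length; the fingertips stand 25 mm ahead of it and the grasp point (between the pads) lies 6 mm ahead of it; z points along the fingers, y is the direction in which the jaws open and shut (so a half turn about z gives the same grasp; the last joint's range is limited). The gripper opens to 94 mm and grips with 3 to 60 N. Pads are 16 mm wide; open, the fingers measure 119 mm over their backs; the gripper's body (75 mm by 177 mm) begins 78 mm behind the grasp point.
Start: joints at [0.951, 0.207, 1.542, -0, 1.393, -0.15], TCP at [260.316, 512.701, 208.747] pointing down, gripper open.
Joint ranges: [-2.73, 2.73], [-0.86, 2.22], [0.23, 2.46], [-1.11, 4.25], [0.08, 2.63], [-2.82, 2.82]. Speed limits (rad/s): [2.79, 2.79, 3.14, 3.14, 3.14, 3.14].

INTERFACE

Orientations are given as a rotation vector (axis times angle).
In Python, from cell import bot, get_image, camera_info, order, find_in gives the robot as it stands.
- The arm moves only by the tool carry_out, never from a script. Its argument "plan" is one flat list of numbers, 7 for each row, row after row: the turn, a rotation vector about the tool's x, y, z in rad, then the shift along the tool's x, y, z in mm, then the opening, from 0 (shut) to 1 (fully open). In form: [ax, ay, az, tx, ty, tz, hand, ax, ay, az, tx, ty, tz, hand, ...]. A call has 1 to 20 rows; each row is the pose to reach, as a shift and turn from the pose commanded when the call began, along the tool's axes at that moment; what a row does not reach only later rows make up. A row lasts 1/12 s, in which the tool goes at most 41.7 mm and 7.16 degrees, less where a joint would pass 70% of its speed; a pose out of reach is approached as far as the arm can. A call with a gripper value outside its range is refused whole. The fingers move at their own pace and stop on an object; "force" is the grip in N (left out, the last holds). Time passes only in rows, so rows that repeat a pose let the fingers close. It gives the time, the measured TCP pose, the force and the opening at its end, in the units of the state.
- bot.get_obs(): the state, without advancing time (a new reading comes with each control period).
- get_image(name): name is "side" or "top" or "wrist"; returns (picture, depth): 384x512x3 uint8, red, green, blue; 384x512 float32, mm along the optical axis (not along the pixel's ray), 0 where there is no reading.
- camera_info(name): a dict with "K" (3x3 intrinsics, pixels), "eye" and "rotation" of the camera in the world. Camera axes: x right, y down, z forward; pixel columns grow to the right and rows downward; lengths in mm; the calibration is good to about 2 mm. A picture is of the moment at which its call begins: read the wrist's pose just before it. camera_info takes no time and is no camera call; for the wrist camera it gives the pose at the moment of the call.
- order.job_done(): hands the job in, once; it reports no verdict.
Trained networks look in the newest picture that a camera, given by its name, has taken for a name from the list of things; names that differ only in an ending like _2 or _b are one class to them, and where a whole thing is asked for, a point or a joint stands for the part that bears it (a point fixed in the world has none). Each returns a list of dicts, best first, with "p" (0 to 1); they miss things now and then, are a little off and sometimes report something else, mostly with a low value. They report only what shows in the picture. A call takes as long as a camera call.
- find_in(camera, label): "at" ([column, row] in pixels, amid what is visible of it).
The state is a dict: "time_s": time; "joint_pos": joint angles; "joint_vel": joint speeds; "tau": joint torques, N m; "tcp_pos": TCP position; "tool_rot": TCP orientation; "ft_force": force on the tool from outside, world axes, zero at the start; "torque": the same for the moment, N m; "opening": finger opening in mm.
Only numpy, scipy, OpenCV 4.12 (cv2) and the standard library are available. Lean on these libraries where they do the work, as an engineer would, in place of code of your own. Each camera call takes 0.05 s, during which the arm holds its last target. There are 200 camera calls.

TASK

Clear the mixed row in front of the spectrometer trays, working from clean to dirty: first stand the two amber standard bottles in the orange tray, then the two blue-capped sample jars in the blue tray, one to a bay and upright, and last set the grey pump cassette flat on its base in the grey parts tray. Leave each kind where it is until its turn comes, set everything down rather than letting it drop, and do not disturb the beaker or the crucible.

Things in the scene. Friction and masses are not known exactly. Their poses are not given: they have to be found in the camera images.
- standard_a: amber-brown glass standard bottle, white label band, orange cap, standing: straight body 38 mm diameter up to 62 mm height, shoulder to 72 mm, then the cap, 28 mm diameter, up to 90 mm. 60 to 130 g. Origin: centre of its underside; z up. In a row near x 0.45 m, 80 mm or more clear of the next thing to sort. The two are alike; either bay will do.
- standard_b: amber-brown glass standard bottle, white label band, orange cap, standing: straight body 38 mm diameter up to 62 mm height, shoulder to 72 mm, then the cap, 28 mm diameter, up to 90 mm. 60 to 130 g. Origin: centre of its underside; z up. In a row near x 0.45 m, 80 mm or more clear of the next thing to sort. The two are alike; either bay will do.
- sample_a: white plastic sample jar with a wide blue cap, standing: body 37 mm diameter up to 36 mm height, then the straight-sided cap, 41 mm diameter, up to 62 mm. 40 to 90 g. Origin: centre of its underside; z up. In the same row as the standards. The two are alike; either bay will do.
- sample_b: white plastic sample jar with a wide blue cap, standing: body 37 mm diameter up to 36 mm height, then the straight-sided cap, 41 mm diameter, up to 62 mm. 40 to 90 g. Origin: centre of its underside; z up. In the same row as the standards. The two are alike; either bay will do.
- pump_cassette: light grey pump cassette, a block with dark roller ends on its long sides and a red latch bar along its top: 30 mm (its x) by 56 mm (its y, the long way, along the red bar), 52 mm high. 85 to 170 g. Origin: centre of its underside; z up. Stands on the bench in the same row, its long side within 0.9 rad of world y.
- standards_tray: orange tray fixed to the bench, open on top. Outside 72 (its x) by 139 mm (its y); walls 5 mm thick, 22 mm high; floor 5 mm thick. A like divider makes two bays, 62 by 62 mm, centred at y = +33.5 and -33.5 mm in its frame. Origin: centre of its underside, on the bench; z up. The three trays swap places in a row near x 0.62 m, turned up to 0.25 rad.
- samples_tray: blue tray fixed to the bench, open on top. Outside 72 (its x) by 139 mm (its y); walls 5 mm thick, 22 mm high; floor 5 mm thick. A like divider makes two bays, 62 by 62 mm, centred at y = +33.5 and -33.5 mm in its frame. Origin: centre of its underside, on the bench; z up. The three trays swap places in a row near x 0.62 m, turned up to 0.25 rad.
- parts_tray: grey tray for spare parts, fixed to the bench, undivided. Outside 72 mm (its x) by 139 mm (its y), inside 62 mm by 129 mm; walls 5 mm thick and 22 mm high, floor 5 mm thick. Origin: centre of its underside, on the bench; z up. The three trays swap places in a row near x 0.62 m, turned up to 0.25 rad.
- beaker: small clear glass beaker, 42 mm diameter, 48 mm high. Origin: centre of its underside. Loose; stands between the things to be sorted and the trays, near x 0.51 m. It is not to be sorted and must be left where it stands.
- crucible: small white ceramic crucible, 38 mm diameter, 32 mm high. Origin: centre of its underside. Loose; stands between the things to be sorted and the trays, near x 0.51 m. It is not to be sorted and must be left where it stands.

How it is judged (in metres and radians):
On the way, in this order (a step that is already met when the one before it is completed fails the run):
1. both amber standards stand released in the orange tray, while samples and cassette are still where they were (x of standard_a in the frame of standards_tray between -0.022 and 0.022 m and y of standard_a in the frame of standards_tray between -0.06 and 0.06 m and z of standard_a in the frame of standards_tray between -0.005 and 0.012 m and angle between each of standard_a, standard_b's own z axis and vertical below 0.15 rad and x of standard_b in the frame of standards_tray between -0.022 and 0.022 m and y of standard_b in the frame of standards_tray between -0.06 and 0.06 m and z of standard_b in the frame of standards_tray between -0.005 and 0.012 m and contact force between each of standard_a, standard_b and the fingers below 0.05 N and distance of each of sample_a, sample_b, pump_cassette from where it was at the start of the episode below 0.03 m), for 0.2 s.
2. then both samples stand released in the blue tray, while the cassette is still where it was (x of standard_a in the frame of standards_tray between -0.022 and 0.022 m and y of standard_a in the frame of standards_tray between -0.06 and 0.06 m and z of standard_a in the frame of standards_tray between -0.005 and 0.012 m and angle between each of standard_a, standard_b, sample_a, sample_b's own z axis and vertical below 0.15 rad and x of standard_b in the frame of standards_tray between -0.022 and 0.022 m and y of standard_b in the frame of standards_tray between -0.06 and 0.06 m and z of standard_b in the frame of standards_tray between -0.005 and 0.012 m and x of sample_a in the frame of samples_tray between -0.022 and 0.022 m and y of sample_a in the frame of samples_tray between -0.06 and 0.06 m and z of sample_a in the frame of samples_tray between -0.005 and 0.012 m and x of sample_b in the frame of samples_tray between -0.022 and 0.022 m and y of sample_b in the frame of samples_tray between -0.06 and 0.06 m and z of sample_b in the frame of samples_tray between -0.005 and 0.012 m and contact force between each of sample_a, sample_b and the fingers below 0.05 N and distance of pump_cassette from where it was at the start of the episode below 0.03 m), for 0.2 s.
3. last, the cassette stands released in the grey tray (x of standard_a in the frame of standards_tray between -0.022 and 0.022 m and y of standard_a in the frame of standards_tray between -0.06 and 0.06 m and z of standard_a in the frame of standards_tray between -0.005 and 0.012 m and angle between each of standard_a, standard_b, sample_a, sample_b, pump_cassette's own z axis and vertical below 0.15 rad and x of standard_b in the frame of standards_tray between -0.022 and 0.022 m and y of standard_b in the frame of standards_tray between -0.06 and 0.06 m and z of standard_b in the frame of standards_tray between -0.005 and 0.012 m and x of sample_a in the frame of samples_tray between -0.022 and 0.022 m and y of sample_a in the frame of samples_tray between -0.06 and 0.06 m and z of sample_a in the frame of samples_tray between -0.005 and 0.012 m and x of sample_b in the frame of samples_tray between -0.022 and 0.022 m and y of sample_b in the frame of samples_tray between -0.06 and 0.06 m and z of sample_b in the frame of samples_tray between -0.005 and 0.012 m and x of pump_cassette in the frame of parts_tray between -0.022 and 0.022 m and y of pump_cassette in the frame of parts_tray between -0.055 and 0.055 m and z of pump_cassette in the frame of parts_tray between -0.005 and 0.012 m and contact force between pump_cassette and the fingers below 0.05 N), for 0.2 s.
At the end, for the whole second after the job is handed in: Both standards stand on the floor of the orange tray, both samples on the floor of the blue tray, one to a bay, and the cassette on the floor of the grey tray: inside the walls, underside less than 12 mm above the bench, upright within 0.15 rad, released and at rest (all of step 3 and linear speed of each of standard_a, standard_b, sample_a, sample_b, pump_cassette below 0.02 m/s and contact force between each of standard_a, standard_b, sample_a, sample_b and the fingers below 0.05 N); the robot touches nothing.
It fails at once if the beaker or the crucible is disturbed (shifted by over 25 mm or tipped over) (distance of any of beaker, crucible from where it was at the start of the episode above 0.025 m or angle between any of beaker, crucible's own z axis and vertical above 0.5 rad).
It fails at once if a thing to be sorted is dropped: in the air, touching nothing, with its origin over 35 mm above the bench ((height (world z) of standard_a above 0.035 m and contact force between standard_a and anything else below 0.02 N) or (height (world z) of standard_b above 0.035 m and contact force between standard_b and anything else below 0.02 N) or (height (world z) of sample_a above 0.035 m and contact force between sample_a and anything else below 0.02 N) or (height (world z) of sample_b above 0.035 m and contact force between sample_b and anything else below 0.02 N) or (height (world z) of pump_cassette above 0.035 m and contact force between pump_cassette and anything else below 0.02 N)).
It also fails if it takes over 112 s, if anything falls off the work surface, if the arm or the gripper's body presses on something with over 40 N, if the wrist force passes 120 N, or if a joint passes its speed limit or range.

## Working session

There is one attempt and no reset: what is moved stays moved. The work goes in short steps, Python scripts to look and compute and a tool call to move; the robot and the scene stay as the last step left them, time stands still between calls to the robot, and variables do not carry over. Pictures are saved under pics/ and viewed, about 12 in all and at most 16, crops included, and the job is handed in when it is done.

Besides the shell and the picture viewer there is one more tool, called in YAML: its name, and indented under it one key for each argument. carry_out: Moves the arm, as the interface text tells. Its arguments: {"type":"object","properties":{"plan":{"type":"array","items":{"type":"number"}},"force":{"type":"number"}},"required":["plan"]}

```bash
mkdir -p pics; ls
cat > h.py <<'E'
import numpy as np, cv2
from cell import bot, get_image, camera_info, order, find_in
from scipy.spatial.transform import Rotation as R
def cloud(n):
    ci=camera_info(n); im,d=get_image(n); K=np.array(ci["K"]); Rm=np.array(ci["rotation"]); e=np.array(ci["eye"])
    v,u=np.mgrid[:384,:512]; P=np.stack([(u-K[0,2])/K[0,0]*d,(v-K[1,2])/K[1,1]*d,d],-1)@Rm.T+e
    P[d==0]=np.nan
    return im,d,P
E
python3 - <<'E'
from h import *
print(bot.get_obs())
for n in("top","side"):
    im,d,P=cloud(n); cv2.imwrite(f"pics/{n}0.png",im[:,:,::-1]); np.savez(f"{n}0.npz",im=im,d=d,P=P)
    print(n,camera_info(n))
E
```

```text
pics
{'time_s': 0.0, 'joint_pos': array([ 9.50551715e-01,  2.07413549e-01,  1.54291491e+00,  1.23960002e-05,
        1.39348258e+00, -1.50510378e-01]), 'joint_vel': array([-0.00165768,  0.00151068,  0.00079835,  0.00082179,  0.0015946 ,
        0.00151217]), 'tau': array([ 7.28295217e-04, -3.70873082e+01, -2.81419641e+01,  6.97805104e-02,
        3.62030079e-02, -1.86284251e-04]), 'tcp_pos': array([259.82719939, 512.07403417, 207.61297591]), 'tool_rot': array([-0.7308981 , -3.05451667,  0.00322099]), 'ft_force': array([-0.50429799, -0.11535572, -0.12358471]), 'torque': array([-0.01991526, -0.01871821, -0.02187853]), 'opening': 94.11380305910082}Traceback (most recent call last):
  File "<stdin>", line 4, in <module>
  File "h.py", line 6, in cloud
    v,u=np.mgrid[:384,:512]; P=np.stack([(u-K[0,2])/K[0,0]*d,(v-K[1,2])/K[1,1]*d,d],-1)@Rm.T+e
                               ~~~~~~~~~~~~~~~~~~~~~~~~~~~~~~~~~~~~~~~~~~~~~~~~~~~~~~~~~~~~~^~
ValueError: operands could not be broadcast together with shapes (384,512) (3,)
```

```bash
sed -i 's/Rm=np.array(ci\["rotation"\])/Rm=R.from_rotvec(ci["rotation"]).as_matrix()/' h.py
python3 - <<'E'
from h import *
for n in("top","side"):
    print(n,camera_info(n))
    im,d,P=cloud(n); cv2.imwrite(f"pics/{n}0.png",im[:,:,::-1]); np.savez(f"{n}0.npz",im=im,d=d,P=P)
a=cv2.imread("pics/top0.png"); b=cv2.imread("pics/side0.png"); 
cv2.imwrite("pics/both0.png",cv2.resize(np.vstack([a,b]),None,fx=.78,fy=.78))
for n in("top","side"):
    f=np.load(f"{n}0.npz"); print(n,np.nanpercentile(f['P'].reshape(-1,3),[1,50,99],axis=0).round())
E
```

```text
top {'K': array([[416.57410747,   0.        , 252.82178282],
       [  0.        , 416.57410747, 192.91523791],
       [  0.        ,   0.        ,   1.        ]]), 'eye': array([ 425.40788628,   15.7436743 , 1144.51202558]), 'rotation': array([-2.17316136,  2.19864807, -0.10990264])}
side {'K': array([[388.06474436,   0.        , 250.78236228],
       [  0.        , 388.06474436, 191.00716267],
       [  0.        ,   0.        ,   1.        ]]), 'eye': array([ -54.41101488, -600.38739668,  574.12619653]), 'rotation': array([-2.00729275,  0.81910158, -0.43628381])}
top [[ 2.500e+01 -8.720e+02 -7.560e+02]
 [ 5.250e+02 -1.200e+01 -1.000e+00]
 [ 1.485e+03  8.760e+02  1.170e+02]]
side [[ -46. -576. -477.]
 [ 545.  -31.   -0.]
 [1866. 2349.  362.]]
```

View pics/both0.png

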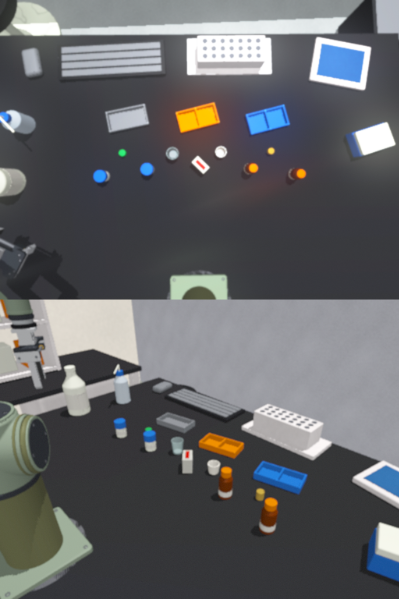

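The top view, at 0.78 scale, shows the jars at (101,176) and (147,169), the cassette at (201,163), the beaker at (172,153) and the crucible at (221,152). The bottles are at (252,168) and (300,174), and the grey, orange and blue trays are at (127,118), (198,117) and (268,119). Two small unlisted items sit at (122,153) and (271,151). Next I'll measure positions.

Run:
```python
from h import *
f=np.load("top0.npz"); P=f['P']; im=f['im']
x,y,z=P[...,0],P[...,1],P[...,2]
tab=(x>300)&(x<750)&(abs(y)<350)
print("table z",np.nanmedian(z[tab&(abs(z)<4)]))
m=tab&(z>7)&(x<700)
n,l,st,c=cv2.connectedComponentsWithStats(m.astype(np.uint8))
for i in range(1,n):
    if st[i,4]<8: continue
    q=P[l==i]; col=im[l==i].mean(0).round()
    zt=np.percentile(q[:,2],95); t=q[q[:,2]>zt-6]
    r=cv2.minAreaRect(t[:,:2].astype(np.float32)); r2=cv2.minAreaRect(q[:,:2].astype(np.float32))
    print(i,st[i,4],"px",c[i].round(),"ztop",zt.round(1),"top rect",np.round(r[0],1),np.round(r[1],1),round(r[2],1),"mean",t[:,:2].mean(0).round(1),"all",np.round(r2[0],1),np.round(r2[1],1),round(r2[2],1),col)
a=im[170:250,90:420]; cv2.imwrite("pics/crop.png",cv2.resize(im[120:250,100:430,::-1],None,fx=2.4,fy=2.4,interpolation=cv2.INTER_CUBIC))
```

```text
table z -0.5366998401989349
1 453 px [253. 150.] ztop 24.3 top rect [639.2  -4.3] [ 73.  139.2] 14.1 mean [639.1  -4.6] all [639.2  -4.2] [ 73.  139.3] 14.1 [250. 167.  18.]
2 431 px [162. 151.] ztop 24.1 top rect [639.2 242.3] [ 73.1 139.2] 11.6 mean [638.7 243.8] all [639.5 242.4] [ 73.7 139.2] 11.6 [157. 161. 169.]
3 467 px [343. 152.] ztop 24.2 top rect [ 629.2 -249.9] [ 72.5 140.1] 14.2 mean [ 630.  -251.4] all [ 629.2 -250.3] [ 72.6 140.8] 14.1 [ 64. 141. 236.]
17 8 px [353. 144.] ztop 8.8 top rect [ 655.2 -280.8] [ 6.8 15.9] 21.3 mean [ 655.4 -282. ] all [ 655.2 -280.8] [ 6.8 15.9] 21.3 [ 73. 176. 255.]
120 8 px [338. 158.] ztop 9.4 top rect [ 614.3 -238.6] [8.7 8.7] 0.4 mean [ 615.8 -239.3] all [ 614.3 -238.6] [8.7 8.7] 0.4 [ 73. 176. 255.]
152 88 px [283. 193.] ztop 34.0 top rect [516.8 -82.6] [35.2 35.2] 89.0 mean [516.6 -83.4] all [516.8 -82.6] [35.2 35.2] 89.0 [228. 224. 221.]
153 107 px [220. 195.] ztop 49.8 top rect [512.3  83. ] [39.7 40.1] 89.7 mean [512.   83.3] all [512.3  83. ] [39.7 40.1] 89.7 [143. 152. 156.]
154 59 px [346. 193.] ztop 28.0 top rect [ 518.2 -256.
[... 265 characters left out ...]
.1 top rect [472.  -10.9] [54.  29.8] 44.6 mean [471.3 -11.1] all [471.7 -10.5] [54.1 30.8] 44.9 [246. 215. 210.]
162 210 px [188. 216.] ztop 64.3 top rect [458.8 167.9] [39.1 36.3] 89.1 mean [458.5 168. ] all [458.8 168. ] [39.6 36.4] 89.8 [ 59. 152. 245.]
163 211 px [321. 215.] ztop 91.8 top rect [ 457.6 -181.9] [26.1 22.9] 89.4 mean [ 457.2 -182.2] all [ 457.2 -179. ] [36.7 32.2] 8.8 [179. 118.  37.]
164 260 px [379. 222.] ztop 91.4 top rect [ 436.8 -336.6] [26.2 25.4] 88.0 mean [ 437.1 -336.6] all [ 436.9 -334.8] [36.1 32.4] 24.6 [156.  98.  37.]
165 251 px [129. 225.] ztop 64.3 top rect [437.4 322.5] [38.3 36.1] 88.9 mean [438.  323.3] all [437.5 322.5] [38.3 36.5] 88.9 [ 56. 141. 231.]
```

View pics/crop.png

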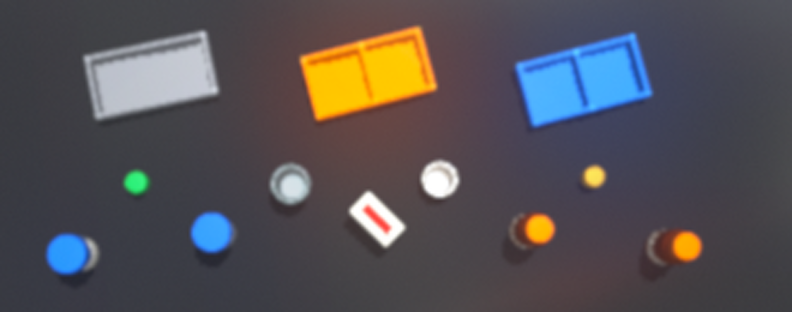

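```bash
cat >> h.py <<'E'
import json,sys,os
def down(j):
    j=np.radians(j); y=np.array([np.cos(j),np.sin(j),0]); z=np.array([0,0,-1.]); return np.stack([np.cross(y,z),y,z],1)
def plan(*wps):
    """wps: (x,y,z,jaw deg) TCP targets; prints shift/turn rows relative to the commanded pose, keeps the last as commanded"""
    c=json.load(open("cmd.json")) if os.path.exists("cmd.json") else {"p":[260.316,512.701,208.747],"r":down(63.1).tolist()}
    p=np.array(c["p"]); r=np.array(c["r"]); o=bot.get_obs()
    if not os.path.exists("cmd.json"): r=R.from_rotvec(o["tool_rot"]).as_matrix()
    print("t",round(o["time_s"],2),"meas-cmd",(o["tcp_pos"]-p).round(2),"rot",(R.from_matrix(r.T)*R.from_rotvec(o["tool_rot"])).as_rotvec().round(4),"open",round(o["opening"],1),"F",np.round(o["ft_force"],1))
    for w in wps:
        a=R.from_matrix(r.T@down(w[3])).as_rotvec().round(3); t=(r.T@(np.array(w[:3])-p)).round(1)
        print(w,"->",a.tolist(),t.tolist())
    json.dump({"p":(p+r@t).tolist(),"r":(r@R.from_rotvec(a).as_matrix()).tolist()},open("cmd.json","w"))
E
python3 -c "
from h import *
plan((457.5,-182,170,14.1))"
```

```text
t 0.15 meas-cmd [-0.35 -0.5  -0.88] rot [0. 0. 0.] open 93.9 F [ 0.2 -0.3 -0.5]
(457.5, -182, 170, 14.1) -> [-0.002, 0.001, 0.855] [-490.3, -530.1, 39.5]
```

carry_out:
  plan: [-0.002, 0.001, 0.855, -490.3, -530.1, 39.5, 0.7, -0.002, 0.001, 0.855, -490.3, -530.1, 39.5, 0.7, -0.002, 0.001, 0.855, -490.3, -530.1, 39.5, 0.7, -0.002, 0.001, 0.855, -490.3, -530.1, 39.5, 0.7, -0.002, 0.001, 0.855, -490.3, -530.1, 39.5, 0.7, -0.002, 0.001, 0.855, -490.3, -530.1, 39.5, 0.7, -0.002, 0.001, 0.855, -490.3, -530.1, 39.5, 0.7, -0.002, 0.001, 0.855, -490.3, -530.1, 39.5, 0.7, -0.002, 0.001, 0.855, -490.3, -530.1, 39.5, 0.7, -0.002, 0.001, 0.855, -490.3, -530.1, 39.5, 0.7, -0.002, 0.001, 0.855, -490.3, -530.1, 39.5, 0.7, -0.002, 0.001, 0.855, -490.3, -530.1, 39.5, 0.7, -0.002, 0.001, 0.855, -490.3, -530.1, 39.5, 0.7, -0.002, 0.001, 0.855, -490.3, -530.1, 39.5, 0.7, -0.002, 0.001, 0.855, -490.3, -530.1, 39.5, 0.7, -0.002, 0.001, 0.855, -490.3, -530.1, 39.5, 0.7, -0.002, 0.001, 0.855, -490.3, -530.1, 39.5, 0.7, -0.002, 0.001, 0.855, -490.3, -530.1, 39.5, 0.7, -0.002, 0.001, 0.855, -490.3, -530.1, 39.5, 0.7, -0.002, 0.001, 0.855, -490.3, -530.1, 39.5, 0.7]
  force: 30

```text
time_s: 1.82
tcp_pos: [457.0, -181.8, 168.6]
tool_rot: [-1.933, -2.474, -0.004]
ft_force: [0.4, 0.2, -0.4]
opening: 66.0
```

Run:
```python
from h import *
im,d,P=cloud("wrist"); cv2.imwrite("pics/w1.png",im[:,:,::-1])
q=P.reshape(-1,3); c=im.reshape(-1,3).astype(int)
m=(q[:,2]>84)&(q[:,2]<96)&(abs(q[:,0]-457)<40)&(abs(q[:,1]+182)<40)
t=q[m]; print(m.sum(),cv2.minEnclosingCircle(t[:,:2].astype(np.float32)) if m.sum() else 0, t.mean(0) if m.sum() else 0)
m=(q[:,2]>10)&(q[:,2]<60)&(abs(q[:,0]-457)<40)&(abs(q[:,1]+182)<40)
print(m.sum(),np.nanpercentile(q[m],[2,50,98],axis=0).round(1))
plan((457.5,-182,50,14.1))
```

```text
732 ((456.33624267578125, -182.3164825439453), 13.952674865722656) [ 456.25385213 -181.78417082   89.5441655 ]
229 [[ 438.5 -177.    11.9]
 [ 452.7 -165.8   36.2]
 [ 471.4 -163.5   59. ]]
t 1.87 meas-cmd [-0.65  1.15 -1.35] rot [-0.0003  0.0031  0.0001] open 65.9 F [ 0.5  0.1 -0.7]
(457.5, -182, 50, 14.1) -> [0.0, -0.001, -0.0] [-0.1, -0.0, 120.0]
```

View pics/w1.png

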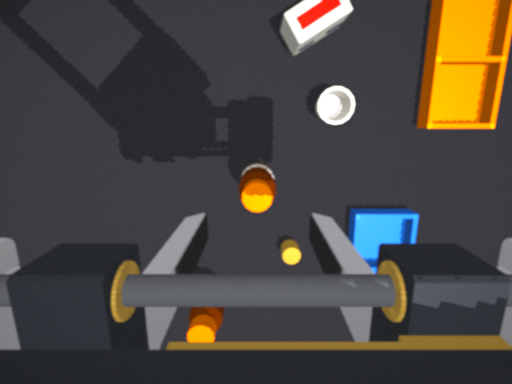

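The wrist view shows bottle A centred between the fingers at about (258,190). It measures (456.3,-182.2), which agrees with the top view. Descending to grip.

carry_out:
  plan: [0, -0.001, 0, 0, 0, 40, 0.7, 0, -0.001, 0, 0, 0, 80, 0.7, 0, -0.001, 0, -0.1, 0, 105, 0.7, 0, -0.001, 0, -0.1, 0, 120, 0.7, 0, -0.001, 0, -0.1, 0, 120, 0.7, 0, -0.001, 0, -0.1, 0, 120, 0.2, 0, -0.001, 0, -0.1, 0, 120, 0.2, 0, -0.001, 0, -0.1, 0, 120, 0.2, 0, -0.001, 0, -0.1, 0, 120, 0.2, 0, -0.001, 0, -0.1, 0, 120, 0.2, 0, -0.001, 0, -0.1, 0, 120, 0.2, 0, -0.001, 0, -0.1, 0, 120, 0.2]
  force: 30

```text
time_s: 2.87
tcp_pos: [458.5, -182.5, 50.6]
tool_rot: [1.931, 2.475, 0.002]
ft_force: [-2.0, -0.3, 5.8]
opening: 37.2
```

Run:
```python
from h import *
plan((457.5,-182,145,14.1),(647.4,-36.9,145,14.1),(647.4,-36.9,57,14.1))
```

```text
t 2.87 meas-cmd [ 1.   -0.51  0.56] rot [-0.0027 -0.0006  0.0002] open 37.2 F [-2.  -0.3  5.8]
(457.5, -182, 145, 14.1) -> [0.0, 0.0, -0.0] [-0.0, -0.0, -95.0]
(647.4, -36.9, 145, 14.1) -> [0.0, 0.0, -0.0] [94.5, 219.5, -95.0]
(647.4, -36.9, 57, 14.1) -> [0.0, 0.0, -0.0] [94.5, 219.5, -7.0]
```

carry_out:
  plan: [0, 0, 0, 0, 0, -30, 0.2, 0, 0, 0, 0, 0, -65, 0.2, 0, 0, 0, 0, 0, -95, 0.2, 0, 0, 0, 15.8, 36.6, -95, 0.2, 0, 0, 0, 31.5, 73.2, -95, 0.2, 0, 0, 0, 47.3, 109.8, -95, 0.2, 0, 0, 0, 63, 146.3, -95, 0.2, 0, 0, 0, 78.8, 182.9, -95, 0.2, 0, 0, 0, 88, 205, -95, 0.2, 0, 0, 0, 94.5, 219.5, -95, 0.2, 0, 0, 0, 94.5, 219.5, -95, 0.2, 0, 0, 0, 94.5, 219.5, -95, 0.2, 0, 0, 0, 94.5, 219.5, -70, 0.2, 0, 0, 0, 94.5, 219.5, -45, 0.2, 0, 0, 0, 94.5, 219.5, -25, 0.2, 0, 0, 0, 94.5, 219.5, -14, 0.2, 0, 0, 0, 94.5, 219.5, -9, 0.2, 0, 0, 0, 94.5, 219.5, -7, 0.2, 0, 0, 0, 94.5, 219.5, -7, 0.2]

```text
time_s: 4.45
tcp_pos: [647.8, -37.3, 57.3]
tool_rot: [1.932, 2.475, 0.003]
ft_force: [-0.1, -0.1, -1.1]
opening: 37.4
```

Run:
```python
from h import *
im,d,P=cloud("side"); cv2.imwrite("pics/s1.png",im[140:340,180:480,::-1].repeat(2,0).repeat(2,1))
plan((647.4,-36.9,57,14.1),(647.4,-36.9,170,14.1))
```

```text
t 4.5 meas-cmd [ 1.04 -0.33  0.92] rot [-0.0035  0.0001  0.0005] open 37.2 F [-0.3 -0.8 -0.9]
(647.4, -36.9, 57, 14.1) -> [0.0, 0.0, -0.0] [-0.0, 0.0, 0.0]
(647.4, -36.9, 170, 14.1) -> [0.0, 0.0, -0.0] [-0.1, 0.0, -113.0]
```

View pics/s1.png

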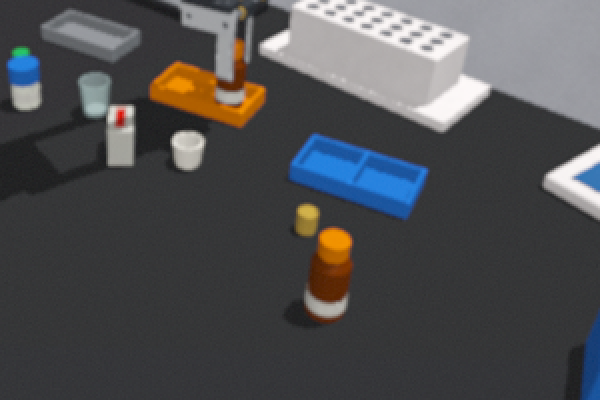

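The side view shows bottle A upright in the far orange bay at about (232,75), with the others undisturbed. Lowering 2 mm, releasing, and moving to bottle B.

Run:
```python
from h import *
json.dump({"p":[647.4,-36.9,57.0],"r":json.load(open("cmd.json"))["r"]},open("cmd.json","w"))
plan((647.4,-36.9,55,14.1),(647.4,-36.9,170,14.1),(437,-336.6,170,14.1))
```

```text
t 4.5 meas-cmd [ 1.02 -0.33  0.93] rot [-0.0035  0.0001  0.0005] open 37.2 F [-0.3 -0.8 -0.9]
(647.4, -36.9, 55, 14.1) -> [0.0, 0.0, -0.0] [0.0, -0.0, 2.0]
(647.4, -36.9, 170, 14.1) -> [0.0, 0.0, -0.0] [-0.1, 0.0, -113.0]
(437, -336.6, 170, 14.1) -> [0.0, 0.0, -0.0] [-239.5, -277.0, -112.9]
```

carry_out:
  plan: [0, 0, 0, 0, 0, 1.5, 0.2, 0, 0, 0, 0, 0, 2, 0.2, 0, 0, 0, 0, 0, 2, 0.7, 0, 0, 0, 0, 0, 2, 0.7, 0, 0, 0, 0, 0, 2, 0.7, 0, 0, 0, 0, 0, 2, 0.7, 0, 0, 0, 0, 0, -36, 0.7, 0, 0, 0, 0, 0, -75, 0.7, 0, 0, 0, 0, 0, -113, 0.7, 0, 0, 0, -239.5, -277, -113, 0.7, 0, 0, 0, -239.5, -277, -113, 0.7, 0, 0, 0, -239.5, -277, -113, 0.7, 0, 0, 0, -239.5, -277, -113, 0.7, 0, 0, 0, -239.5, -277, -113, 0.7, 0, 0, 0, -239.5, -277, -113, 0.7, 0, 0, 0, -239.5, -277, -113, 0.7, 0, 0, 0, -239.5, -277, -113, 0.7, 0, 0, 0, -239.5, -277, -113, 0.7, 0, 0, 0, -239.5, -277, -113, 0.7, 0, 0, 0, -239.5, -277, -113, 0.7]

```text
time_s: 6.17
tcp_pos: [436.1, -338.0, 169.3]
tool_rot: [1.936, 2.473, 0.003]
ft_force: [0.4, 0.2, 0.2]
opening: 65.9
```

Run:
```python
from h import *
im,d,P=cloud("wrist")
q=P.reshape(-1,3)
m=(q[:,2]>84)&(q[:,2]<96)&(abs(q[:,0]-437)<40)&(abs(q[:,1]+336)<40)
t=q[m]; print(m.sum(),cv2.minEnclosingCircle(t[:,:2].astype(np.float32)), t.mean(0))
im,d,P=cloud("top"); z=P[...,2]
m=(z>80)&(z<98)&(abs(P[...,0]-647)<40)&(abs(P[...,1]+37)<40); print("placed cap",m.sum(),P[m].mean(0).round(1))
plan((437,-336.6,51,14.1))
```

```text
729 ((435.9842529296875, -338.1337585449219), 13.968213081359863) [ 435.83813807 -337.57353644   89.57182122]
placed cap 91 [646.  -36.3  93.4]
t 6.27 meas-cmd [ 0.33  0.58 -0.87] rot [-0.0018  0.0015 -0.    ] open 66.2 F [ 0.   0.4 -0.9]
(437, -336.6, 51, 14.1) -> [0.0, 0.0, -0.0] [0.1, -0.1, 119.0]
```

carry_out:
  plan: [0, 0, 0, 0, 0, 40, 0.7, 0, 0, 0, 0.1, -0.1, 80, 0.7, 0, 0, 0, 0.1, -0.1, 105, 0.7, 0, 0, 0, 0.1, -0.1, 119, 0.7, 0, 0, 0, 0.1, -0.1, 119, 0.7, 0, 0, 0, 0.1, -0.1, 119, 0.2, 0, 0, 0, 0.1, -0.1, 119, 0.2, 0, 0, 0, 0.1, -0.1, 119, 0.2, 0, 0, 0, 0.1, -0.1, 119, 0.2, 0, 0, 0, 0.1, -0.1, 119, 0.2, 0, 0, 0, 0.1, -0.1, 119, 0.2, 0, 0, 0, 0.1, -0.1, 119, 0.2]

```text
time_s: 7.27
tcp_pos: [437.9, -337.4, 51.5]
tool_rot: [1.93, 2.475, 0.002]
ft_force: [-0.0, -0.6, 5.0]
opening: 36.9
```

Run:
```python
from h import *
plan((437,-336.6,146,14.1),(631,28.1,146,14.1),(631,28.1,60,14.1))
```

```text
t 7.27 meas-cmd [ 0.91 -0.78  0.53] rot [-0.0026 -0.0013  0.0002] open 36.9 F [-0.  -0.6  5. ]
(437, -336.6, 146, 14.1) -> [0.0, 0.0, -0.0] [-0.1, 0.0, -95.0]
(631, 28.1, 146, 14.1) -> [0.0, 0.0, -0.0] [306.4, 277.0, -95.1]
(631, 28.1, 60, 14.1) -> [0.0, 0.0, -0.0] [306.4, 277.0, -9.1]
```

carry_out:
  plan: [0, 0, 0, 0, 0, -38, 0.2, 0, 0, 0, 0, 0, -76, 0.2, 0, 0, 0, 0, 0, -110, 0.2, 0, 0, 0, 28, 25, -110, 0.2, 0, 0, 0, 56, 50, -110, 0.2, 0, 0, 0, 84, 76, -110, 0.2, 0, 0, 0, 112, 101, -110, 0.2, 0, 0, 0, 140, 126.5, -110, 0.2, 0, 0, 0, 168, 152, -110, 0.2, 0, 0, 0, 196, 177, -110, 0.2, 0, 0, 0, 224, 202.5, -110, 0.2, 0, 0, 0, 252, 228, -110, 0.2, 0, 0, 0, 280, 253, -110, 0.2, 0, 0, 0, 298, 269.5, -110, 0.2, 0, 0, 0, 306.4, 277, -110, 0.2, 0, 0, 0, 306.4, 277, -110, 0.2, 0, 0, 0, 306.4, 277, -110, 0.2]

```text
time_s: 8.68
tcp_pos: [630.3, 27.7, 160.0]
tool_rot: [-1.931, -2.477, 0.0]
ft_force: [-0.5, 0.0, -0.6]
opening: 36.8
```

Run:
```python
from h import *
json.dump({"p":[631,28.1,160.9],"r":json.load(open("cmd.json"))["r"]},open("cmd.json","w"))
plan((631,28.1,56,14.1),(631,28.1,160,14.1))
```

```text
t 8.68 meas-cmd [-0.7  -0.43 -0.94] rot [ 0.0005  0.0008 -0.0006] open 36.8 F [-0.5  0.  -0.6]
(631, 28.1, 56, 14.1) -> [0.0, 0.0, -0.0] [0.0, -0.0, 104.9]
(631, 28.1, 160, 14.1) -> [0.0, 0.0, -0.0] [0.0, -0.0, 0.9]
```

carry_out:
  plan: [0, 0, 0, 0, 0, 30, 0.2, 0, 0, 0, 0, 0, 60, 0.2, 0, 0, 0, 0, 0, 82, 0.2, 0, 0, 0, 0, 0, 95, 0.2, 0, 0, 0, 0, 0, 101, 0.2, 0, 0, 0, 0, 0, 104, 0.2, 0, 0, 0, 0, 0, 105, 0.2, 0, 0, 0, 0, 0, 105, 0.2, 0, 0, 0, 0, 0, 105, 0.7, 0, 0, 0, 0, 0, 105, 0.7, 0, 0, 0, 0, 0, 105, 0.7, 0, 0, 0, 0, 0, 105, 0.7, 0, 0, 0, 0, 0, 105, 0.7, 0, 0, 0, 0, 0, 75, 0.7, 0, 0, 0, 0, 0, 40, 0.7, 0, 0, 0, 0, 0, 1, 0.7, 0, 0, 0, 0, 0, 1, 0.7, 0, 0, 0, 0, 0, 1, 0.7]

```text
time_s: 10.18
tcp_pos: [633.7, 28.0, 163.8]
tool_rot: [1.928, 2.472, 0.009]
ft_force: [0.2, -0.3, -1.0]
opening: 65.9
```

Run:
```python
from h import *
plan((631,28.1,160,14.1),(458.6,168,140,14.1))
im,d,P=cloud("side"); cv2.imwrite("pics/s2.png",im[110:310,100:400,::-1].repeat(2,0).repeat(2,1))
im,d,P=cloud("top"); z=P[...,2]
for c in ((647,-37),(631,28)):
  m=(z>80)&(z<98)&(abs(P[...,0]-c[0])<25)&(abs(P[...,1]-c[1])<25); print("placed cap",m.sum(),P[m].mean(0).round(1))
```

```text
t 10.18 meas-cmd [ 2.74 -0.06  3.79] rot [-0.0089 -0.0015 -0.0002] open 65.9 F [ 0.2 -0.3 -1. ]
(631, 28.1, 160, 14.1) -> [0.0, 0.0, -0.0] [0.0, -0.0, -0.0]
(458.6, 168, 140, 14.1) -> [0.0, 0.0, -0.0] [177.7, -133.1, 19.9]
placed cap 0 [nan nan nan]
placed cap 0 [nan nan nan]<stdin>:6: RuntimeWarning: Mean of empty slice.
  ret = um.true_divide(
```

View pics/s2.png

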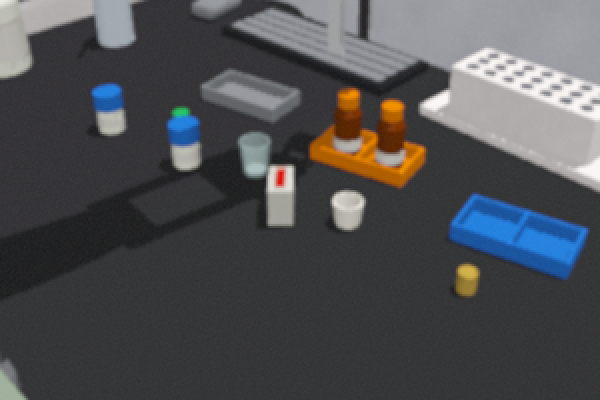

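Both bottles stand upright in separate orange bays, at about (348,120) and (391,132), and nothing else has moved. Now to the near sample jar.

carry_out:
  plan: [0, 0, 0, 177.7, -133.1, 19.9, 0.7, 0, 0, 0, 177.7, -133.1, 19.9, 0.7, 0, 0, 0, 177.7, -133.1, 19.9, 0.7, 0, 0, 0, 177.7, -133.1, 19.9, 0.7, 0, 0, 0, 177.7, -133.1, 19.9, 0.7, 0, 0, 0, 177.7, -133.1, 19.9, 0.7, 0, 0, 0, 177.7, -133.1, 19.9, 0.7, 0, 0, 0, 177.7, -133.1, 19.9, 0.7, 0, 0, 0, 177.7, -133.1, 19.9, 0.7, 0, 0, 0, 177.7, -133.1, 19.9, 0.7]

```text
time_s: 11.12
tcp_pos: [460.0, 167.3, 139.6]
tool_rot: [1.933, 2.475, 0.002]
ft_force: [0.8, 0.3, -0.4]
opening: 65.5
```

Run:
```python
from h import *
im,d,P=cloud("wrist")
q=P.reshape(-1,3)
m=(q[:,2]>55)&(q[:,2]<68)&(abs(q[:,0]-458)<40)&(abs(q[:,1]-168)<40)
t=q[m]; print(m.sum(),cv2.minEnclosingCircle(t[:,:2].astype(np.float32)), t.mean(0))
im,d,P=cloud("top"); z=P[...,2]
for c in ((647,-37),(631,28)):
  m=(z>80)&(z<98)&(abs(P[...,0]-c[0])<25)&(abs(P[...,1]-c[1])<25); print("placed cap",m.sum(),P[m].mean(0).round(1))
plan((458.6,168,54,14.1))
```

```text
1583 ((458.06829833984375, 168.5897979736328), 20.369617462158203) [457.86487271 169.30085905  61.55812933]
placed cap 99 [646.1 -36.7  93.2]
placed cap 101 [630.9  26.9  93.6]
t 11.22 meas-cmd [ 1.25 -0.78 -0.29] rot [-0.0016  0.0009  0.0018] open 66.0 F [ 0.9 -0.1  0.4]
(458.6, 168, 54, 14.1) -> [0.0, 0.0, -0.0] [0.0, -0.0, 86.0]
```

carry_out:
  plan: [0, 0, 0, 0, 0, 35, 0.7, 0, 0, 0, 0, 0, 65, 0.7, 0, 0, 0, 0, 0, 82, 0.7, 0, 0, 0, 0, 0, 86, 0.7, 0, 0, 0, 0, 0, 86, 0.7, 0, 0, 0, 0, 0, 86, 0.2, 0, 0, 0, 0, 0, 86, 0.2, 0, 0, 0, 0, 0, 86, 0.2, 0, 0, 0, 0, 0, 86, 0.2, 0, 0, 0, 0, 0, 86, 0.2, 0, 0, 0, 0, 0, 86, 0.2, 0, 0, 0, 0, 0, 86, 0.2]

```text
time_s: 12.22
tcp_pos: [459.7, 168.4, 54.8]
tool_rot: [1.931, 2.476, 0.005]
ft_force: [-0.3, -0.9, 6.7]
opening: 40.3
```

Run:
```python
from h import *
plan((458.6,168,164,14.1),(637.4,-282.6,164,14.1))
```

```text
t 12.22 meas-cmd [1.09 0.43 0.83] rot [-0.0035  0.0009 -0.0001] open 40.3 F [-0.3 -0.9  6.7]
(458.6, 168, 164, 14.1) -> [0.0, 0.0, -0.0] [-0.0, -0.0, -110.0]
(637.4, -282.6, 164, 14.1) -> [0.0, 0.0, -0.0] [-480.6, 63.6, -109.8]
```

carry_out:
  plan: [0, 0, 0, 0, 0, -36, 0.2, 0, 0, 0, 0, 0, -74, 0.2, 0, 0, 0, 0, 0, -110, 0.2, 0, 0, 0, -36, 5, -110, 0.2, 0, 0, 0, -72, 10, -110, 0.2, 0, 0, 0, -110, 14.5, -110, 0.2, 0, 0, 0, -148, 19.5, -110, 0.2, 0, 0, 0, -186, 24.5, -110, 0.2, 0, 0, 0, -224, 29.5, -110, 0.2, 0, 0, 0, -262, 34.5, -110, 0.2, 0, 0, 0, -300, 39.5, -110, 0.2, 0, 0, 0, -338, 44.5, -110, 0.2, 0, 0, 0, -376, 49.5, -110, 0.2, 0, 0, 0, -412, 54.5, -110, 0.2, 0, 0, 0, -446, 59, -110, 0.2, 0, 0, 0, -468, 62, -110, 0.2, 0, 0, 0, -480.6, 63.6, -110, 0.2, 0, 0, 0, -480.6, 63.6, -110, 0.2, 0, 0, 0, -480.6, 63.6, -110, 0.2]

```text
time_s: 13.8
tcp_pos: [636.7, -282.5, 162.3]
tool_rot: [-1.932, -2.475, -0.003]
ft_force: [0.1, 0.7, -1.3]
opening: 40.4
```

Run:
```python
from h import *
plan((637.4,-282.6,59.5,14.1),(637.4,-282.6,150,14.1))
```

```text
t 13.8 meas-cmd [-0.63  0.09 -1.77] rot [-0.0001  0.003   0.001 ] open 40.4 F [ 0.1  0.7 -1.3]
(637.4, -282.6, 59.5, 14.1) -> [0.0, 0.0, -0.0] [0.0, 0.0, 104.5]
(637.4, -282.6, 150, 14.1) -> [0.0, 0.0, -0.0] [0.0, 0.0, 14.0]
```

carry_out:
  plan: [0, 0, 0, 0, 0, 30, 0.2, 0, 0, 0, 0, 0, 60, 0.2, 0, 0, 0, 0, 0, 82, 0.2, 0, 0, 0, 0, 0, 95, 0.2, 0, 0, 0, 0, 0, 101, 0.2, 0, 0, 0, 0, 0, 103.5, 0.2, 0, 0, 0, 0, 0, 104.5, 0.2, 0, 0, 0, 0, 0, 104.5, 0.2, 0, 0, 0, 0, 0, 104.5, 0.7, 0, 0, 0, 0, 0, 104.5, 0.7, 0, 0, 0, 0, 0, 104.5, 0.7, 0, 0, 0, 0, 0, 104.5, 0.7, 0, 0, 0, 0, 0, 104.5, 0.7, 0, 0, 0, 0, 0, 75, 0.7, 0, 0, 0, 0, 0, 40, 0.7, 0, 0, 0, 0, 0, 14, 0.7, 0, 0, 0, 0, 0, 14, 0.7]

```text
time_s: 15.22
tcp_pos: [641.6, -285.0, 157.8]
tool_rot: [1.923, 2.466, 0.005]
ft_force: [1.0, -0.2, 1.7]
opening: 65.9
```

Run:
```python
from h import *
plan((637.4,-282.6,160,14.1),(437.6,323,160,14.1))
```

```text
t 15.22 meas-cmd [ 4.23 -2.39  7.81] rot [-0.0112 -0.0086  0.    ] open 65.9 F [ 1.  -0.2  1.7]
(637.4, -282.6, 160, 14.1) -> [0.0, 0.0, -0.0] [-0.0, 0.0, -10.0]
(437.6, 323, 160, 14.1) -> [0.0, 0.0, -0.0] [636.0, -46.3, -10.3]
```

carry_out:
  plan: [0, 0, 0, 0, 0, -10, 0.7, 0, 0, 0, 636, -46.3, -10.3, 0.7, 0, 0, 0, 636, -46.3, -10.3, 0.7, 0, 0, 0, 636, -46.3, -10.3, 0.7, 0, 0, 0, 636, -46.3, -10.3, 0.7, 0, 0, 0, 636, -46.3, -10.3, 0.7, 0, 0, 0, 636, -46.3, -10.3, 0.7, 0, 0, 0, 636, -46.3, -10.3, 0.7, 0, 0, 0, 636, -46.3, -10.3, 0.7, 0, 0, 0, 636, -46.3, -10.3, 0.7, 0, 0, 0, 636, -46.3, -10.3, 0.7, 0, 0, 0, 636, -46.3, -10.3, 0.7, 0, 0, 0, 636, -46.3, -10.3, 0.7, 0, 0, 0, 636, -46.3, -10.3, 0.7, 0, 0, 0, 636, -46.3, -10.3, 0.7, 0, 0, 0, 636, -46.3, -10.3, 0.7, 0, 0, 0, 636, -46.3, -10.3, 0.7, 0, 0, 0, 636, -46.3, -10.3, 0.7, 0, 0, 0, 636, -46.3, -10.3, 0.7, 0, 0, 0, 636, -46.3, -10.3, 0.7]

```text
time_s: 16.88
tcp_pos: [437.6, 321.6, 159.4]
tool_rot: [1.933, 2.476, -0.001]
ft_force: [-0.6, -0.4, -0.0]
opening: 65.8
```

Run:
```python
from h import *
im,d,P=cloud("wrist")
q=P.reshape(-1,3)
m=(q[:,2]>55)&(q[:,2]<68)&(abs(q[:,0]-437.6)<40)&(abs(q[:,1]-323)<40)
t=q[m]; print(m.sum(),cv2.minEnclosingCircle(t[:,:2].astype(np.float32)), t.mean(0))
im,d,P=cloud("top"); z=P[...,2]
for c in ((647,-37),(631,28),(637.4,-282.6)):
  m=(z>60)&(z<98)&(abs(P[...,0]-c[0])<25)&(abs(P[...,1]-c[1])<25); print("placed cap",m.sum(),P[m].mean(0).round(1))
plan((437.6,323,54,14.1))
```

```text
1377 ((436.5894470214844, 324.142822265625), 20.333913803100586) [436.52866927 324.68271846  61.59339333]
placed cap 163 [643.7 -36.   83.8]
placed cap 162 [627.8  26.6  84. ]
placed cap 189 [ 637.5 -281.5   66.1]
t 16.98 meas-cmd [ 0.53 -1.62 -0.3 ] rot [-0.0005  0.0005  0.0024] open 66.1 F [-0.7  0.   0.1]
(437.6, 323, 54, 14.1) -> [0.0, 0.0, -0.0] [0.1, 0.0, 106.0]
```

carry_out:
  plan: [0, 0, 0, 0, 0, 38, 0.7, 0, 0, 0, 0, 0, 74, 0.7, 0, 0, 0, 0, 0, 98, 0.7, 0, 0, 0, 0.1, 0, 106, 0.7, 0, 0, 0, 0.1, 0, 106, 0.7, 0, 0, 0, 0.1, 0, 106, 0.2, 0, 0, 0, 0.1, 0, 106, 0.2, 0, 0, 0, 0.1, 0, 106, 0.2, 0, 0, 0, 0.1, 0, 106, 0.2, 0, 0, 0, 0.1, 0, 106, 0.2, 0, 0, 0, 0.1, 0, 106, 0.2, 0, 0, 0, 0.1, 0, 106, 0.2]

```text
time_s: 17.98
tcp_pos: [438.8, 324.0, 55.8]
tool_rot: [1.931, 2.476, 0.007]
ft_force: [-0.9, 0.3, 6.7]
opening: 40.3
```

Run:
```python
from h import *
plan((437.6,323,164,14.1),(621,-217.6,164,14.1))
```

```text
t 17.98 meas-cmd [1.25 0.95 1.73] rot [-0.0042  0.0018 -0.0003] open 40.3 F [-0.9  0.3  6.7]
(437.6, 323, 164, 14.1) -> [0.0, 0.0, -0.0] [-0.1, 0.0, -110.0]
(621, -217.6, 164, 14.1) -> [0.0, 0.0, -0.0] [-569.1, 46.3, -109.7]
```

carry_out:
  plan: [0, 0, 0, 0, 0, -36, 0.2, 0, 0, 0, 0, 0, -74, 0.2, 0, 0, 0, 0, 0, -110, 0.2, 0, 0, 0, -34, 2.8, -110, 0.2, 0, 0, 0, -72, 5.9, -110, 0.2, 0, 0, 0, -111, 9, -110, 0.2, 0, 0, 0, -150, 12.2, -110, 0.2, 0, 0, 0, -189, 15.4, -110, 0.2, 0, 0, 0, -228, 18.6, -110, 0.2, 0, 0, 0, -267, 21.7, -110, 0.2, 0, 0, 0, -306, 24.9, -110, 0.2, 0, 0, 0, -345, 28.1, -110, 0.2, 0, 0, 0, -384, 31.3, -110, 0.2, 0, 0, 0, -423, 34.4, -110, 0.2, 0, 0, 0, -462, 37.6, -110, 0.2, 0, 0, 0, -500, 40.7, -110, 0.2, 0, 0, 0, -534, 43.5, -110, 0.2, 0, 0, 0, -558, 45.4, -110, 0.2, 0, 0, 0, -569.1, 46.3, -110, 0.2, 0, 0, 0, -569.1, 46.3, -110, 0.2]

```text
time_s: 19.65
tcp_pos: [621.1, -219.8, 163.2]
tool_rot: [1.935, 2.474, 0.002]
ft_force: [-0.4, 0.5, -0.0]
opening: 40.3
```

Run:
```python
from h import *
plan((621,-217.6,59.5,14.1),(621,-217.6,160,14.1))
```

```text
t 19.65 meas-cmd [ 0.02 -2.15 -0.84] rot [-0.0009  0.001   0.0028] open 40.3 F [-0.4  0.5 -0. ]
(621, -217.6, 59.5, 14.1) -> [0.0, 0.0, -0.0] [0.1, -0.0, 104.5]
(621, -217.6, 160, 14.1) -> [0.0, 0.0, -0.0] [0.0, -0.0, 4.0]
```

carry_out:
  plan: [0, 0, 0, 0, 0, 30, 0.2, 0, 0, 0, 0, 0, 60, 0.2, 0, 0, 0, 0, 0, 82, 0.2, 0, 0, 0, 0, 0, 95, 0.2, 0, 0, 0, 0, 0, 101, 0.2, 0, 0, 0, 0, 0, 103.5, 0.2, 0, 0, 0, 0, 0, 104.5, 0.2, 0, 0, 0, 0, 0, 104.5, 0.2, 0, 0, 0, 0, 0, 104.5, 0.7, 0, 0, 0, 0, 0, 104.5, 0.7, 0, 0, 0, 0, 0, 104.5, 0.7, 0, 0, 0, 0, 0, 104.5, 0.7, 0, 0, 0, 0, 0, 104.5, 0.7, 0, 0, 0, 0, 0, 75, 0.7, 0, 0, 0, 0, 0, 40, 0.7, 0, 0, 0, 0, 0, 10, 0.7, 0, 0, 0, 0, 0, 4, 0.7, 0, 0, 0, 0, 0, 4, 0.7]

```text
time_s: 21.15
tcp_pos: [623.4, -218.8, 163.8]
tool_rot: [1.927, 2.471, 0.005]
ft_force: [-0.9, 0.5, 0.8]
opening: 65.4
```

Run:
```python
from h import *
plan((471.8,-10.8,160,-45.4))
im,d,P=cloud("side"); cv2.imwrite("pics/s3.png",im[110:310,100:400,::-1].repeat(2,0).repeat(2,1))
```

```text
t 21.15 meas-cmd [ 2.34 -1.13  3.8 ] rot [-0.0071 -0.0038  0.0001] open 65.4 F [-0.9  0.5  0.8]
(471.8, -10.8, 160, -45.4) -> [0.0, 0.0, 1.038] [236.9, -94.4, -0.1]
```

View pics/s3.png

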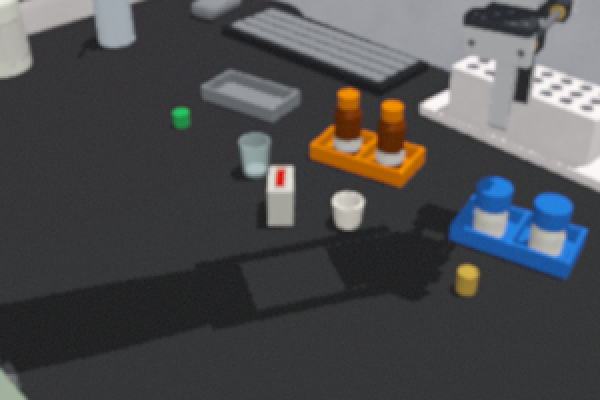

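Both jars stand upright in the two blue bays, at about (493,208) and (550,225), with the cassette, beaker and crucible untouched. Now over the cassette.

carry_out:
  plan: [0, 0, 1.038, 236.9, -94.4, 0, 0.6, 0, 0, 1.038, 236.9, -94.4, 0, 0.6, 0, 0, 1.038, 236.9, -94.4, 0, 0.6, 0, 0, 1.038, 236.9, -94.4, 0, 0.6, 0, 0, 1.038, 236.9, -94.4, 0, 0.6, 0, 0, 1.038, 236.9, -94.4, 0, 0.6, 0, 0, 1.038, 236.9, -94.4, 0, 0.6, 0, 0, 1.038, 236.9, -94.4, 0, 0.6, 0, 0, 1.038, 236.9, -94.4, 0, 0.6, 0, 0, 1.038, 236.9, -94.4, 0, 0.6, 0, 0, 1.038, 236.9, -94.4, 0, 0.6, 0, 0, 1.038, 236.9, -94.4, 0, 0.6, 0, 0, 1.038, 236.9, -94.4, 0, 0.6]

```text
time_s: 22.28
tcp_pos: [471.3, -10.9, 159.0]
tool_rot: [-2.905, -1.192, -0.0]
ft_force: [-0.3, -0.2, 0.2]
opening: 56.6
```

Run:
```python
from h import *
im,d,P=cloud("wrist"); cv2.imwrite("pics/w2.png",im[:,:,::-1])
q=P.reshape(-1,3)
m=(q[:,2]>46)&(q[:,2]<58)&(abs(q[:,0]-472)<45)&(abs(q[:,1]+11)<45)
t=q[m]; print(m.sum(),cv2.minAreaRect(t[:,:2].astype(np.float32)), t.mean(0))
plan((471.8,-10.8,160,-45.4))
```

```text
1645 ((470.31121826171875, -11.22479248046875), (56.277183532714844, 29.557397842407227), 45.17019271850586) [471.58152283 -10.23919668  51.92519193]
t 22.33 meas-cmd [-0.27 -0.08 -0.75] rot [0.0013 0.0011 0.    ] open 56.5 F [-0.3 -0.6  0.2]
(471.8, -10.8, 160, -45.4) -> [0.0, 0.0, 0.0] [0.0, -0.0, -0.0]
```

View pics/w2.png

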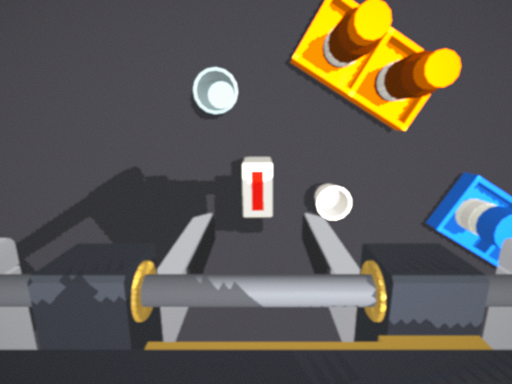

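The wrist view shows the cassette aligned with the jaws at about (258,187), centred at (471,-11). The crucible at (333,201) is clear of the finger path.

carry_out:
  plan: [0, 0, 0, 0, 0, 30, 0.5, 0, 0, 0, 0, 0, 65, 0.5, 0, 0, 0, 0, 0, 95, 0.5, 0, 0, 0, 0, 0, 109, 0.5, 0, 0, 0, 0, 0, 113, 0.5, 0, 0, 0, 0, 0, 113, 0.5, 0, 0, 0, 0, 0, 113, 0.1, 0, 0, 0, 0, 0, 113, 0.1, 0, 0, 0, 0, 0, 113, 0.1, 0, 0, 0, 0, 0, 113, 0.1, 0, 0, 0, 0, 0, 113, 0.1, 0, 0, 0, 0, 0, 113, 0.1, 0, 0, 0, 0, 0, 113, 0.1]
  force: 35

```text
time_s: 23.42
tcp_pos: [473.3, -10.8, 48.3]
tool_rot: [2.905, 1.192, 0.006]
ft_force: [-1.6, 0.5, 6.3]
opening: 29.4
```

Run:
```python
from h import *
json.dump({"p":[471.8,-10.8,47.0],"r":json.load(open("cmd.json"))["r"]},open("cmd.json","w"))
plan((471.8,-10.8,157,-45.4),(639.3,242.4,157,11.6))
```

```text
t 23.42 meas-cmd [ 1.48 -0.03  1.31] rot [-0.002   0.0034 -0.0001] open 29.4 F [-1.6  0.5  6.3]
(471.8, -10.8, 157, -45.4) -> [0.0, 0.0, 0.0] [-0.0, 0.0, -110.0]
(639.3, 242.4, 157, 11.6) -> [0.0, 0.0, -0.994] [297.1, -62.5, -110.1]
```

carry_out:
  plan: [0, 0, 0, 0, 0, -30, 0.1, 0, 0, 0, 0, 0, -65, 0.1, 0, 0, 0, 0, 0, -98, 0.1, 0, 0, 0, 0, 0, -110, 0.1, 0, 0, -0.06, 18, -3.8, -110, 0.1, 0, 0, -0.15, 45, -9.5, -110, 0.1, 0, 0, -0.25, 75, -15.8, -110, 0.1, 0, 0, -0.35, 105, -22.1, -110, 0.1, 0, 0, -0.45, 135, -28.4, -110, 0.1, 0, 0, -0.55, 165, -34.7, -110, 0.1, 0, 0, -0.65, 195, -41, -110, 0.1, 0, 0, -0.75, 225, -47.3, -110, 0.1, 0, 0, -0.85, 255, -53.6, -110, 0.1, 0, 0, -0.93, 279, -58.7, -110, 0.1, 0, 0, -0.98, 293, -61.6, -110, 0.1, 0, 0, -0.994, 297.1, -62.5, -110, 0.1, 0, 0, -0.994, 297.1, -62.5, -110, 0.1, 0, 0, -0.994, 297.1, -62.5, -110, 0.1]

```text
time_s: 24.92
tcp_pos: [638.6, 241.7, 156.5]
tool_rot: [-1.987, -2.433, 0.001]
ft_force: [-0.6, 0.5, -2.1]
opening: 29.5
```

Run:
```python
from h import *
im,d,P=cloud("wrist"); cv2.imwrite("pics/w3.png",im[:,:,::-1])
plan((639.3,242.4,52,11.6),(639.3,242.4,160,11.6))
```

```text
t 24.97 meas-cmd [-0.76 -1.07 -0.25] rot [0.0003 0.0006 0.0015] open 29.5 F [ 0.2 -1.  -1.5]
(639.3, 242.4, 52, 11.6) -> [0.0, 0.0, -0.0] [0.0, -0.1, 105.0]
(639.3, 242.4, 160, 11.6) -> [0.0, 0.0, -0.0] [-0.0, -0.0, -3.0]
```

View pics/w3.png

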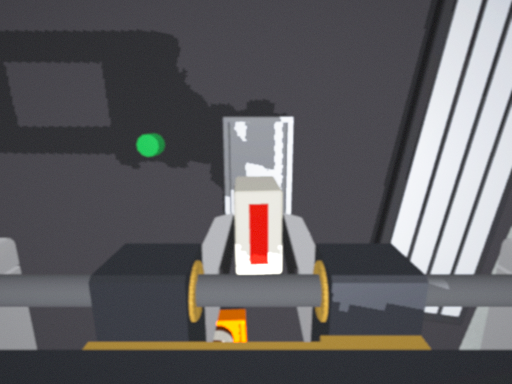

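The wrist view shows the cassette at (258,225) square to and centred over the grey tray. Setting it down.

carry_out:
  plan: [0, 0, 0, 0, 0, 30, 0.1, 0, 0, 0, 0, 0, 60, 0.1, 0, 0, 0, 0, 0, 82, 0.1, 0, 0, 0, 0, 0, 95, 0.1, 0, 0, 0, 0, 0, 101, 0.1, 0, 0, 0, 0, 0, 104, 0.1, 0, 0, 0, 0, 0, 104.7, 0.1, 0, 0, 0, 0, 0, 104.7, 0.1, 0, 0, 0, 0, 0, 104.7, 0.5, 0, 0, 0, 0, 0, 104.7, 0.5, 0, 0, 0, 0, 0, 104.7, 0.5, 0, 0, 0, 0, 0, 104.7, 0.5, 0, 0, 0, 0, 0, 104.7, 0.5, 0, 0, 0, 0, 0, 80, 0.5, 0, 0, 0, 0, 0, 45, 0.5, 0, 0, 0, 0, 0, 12, 0.5, 0, 0, 0, 0, 0, -3, 0.5, 0, 0, 0, 0, 0, -3, 0.5]

```text
time_s: 26.47
tcp_pos: [643.1, 243.4, 166.9]
tool_rot: [1.981, 2.429, 0.017]
ft_force: [0.2, 0.5, 0.9]
opening: 46.8
```

Run:
```python
from h import *
plan((639.3,242.4,160,11.6),(450,320,240,11.6))
```

```text
t 26.47 meas-cmd [3.75 0.99 6.86] rot [-0.0127  0.0016 -0.0001] open 46.8 F [0.2 0.5 0.9]
(639.3, 242.4, 160, 11.6) -> [0.0, 0.0, -0.0] [-0.0, -0.0, 0.0]
(450, 320, 240, 11.6) -> [0.0, 0.0, -0.0] [113.9, -169.9, -80.0]
```

Retreating out of the cameras' view for the final check.

carry_out:
  plan: [0, 0, 0, 0, 0, -30, 0.5, 0, 0, 0, 0, 0, -60, 0.5, 0, 0, 0, 113.9, -169.9, -80, 0.5, 0, 0, 0, 113.9, -169.9, -80, 0.5, 0, 0, 0, 113.9, -169.9, -80, 0.5, 0, 0, 0, 113.9, -169.9, -80, 0.5, 0, 0, 0, 113.9, -169.9, -80, 0.5, 0, 0, 0, 113.9, -169.9, -80, 0.5, 0, 0, 0, 113.9, -169.9, -80, 0.5, 0, 0, 0, 113.9, -169.9, -80, 0.5, 0, 0, 0, 113.9, -169.9, -80, 0.5, 0, 0, 0, 113.9, -169.9, -80, 0.5]

```text
time_s: 27.47
tcp_pos: [451.1, 319.0, 239.3]
tool_rot: [1.988, 2.432, 0.001]
ft_force: [1.0, -0.4, 0.4]
opening: 46.8
```

Run:
```python
from h import *
im,d,P=cloud("side"); cv2.imwrite("pics/s4.png",im[90:310,80:400,::-1].repeat(2,0).repeat(2,1))
im,d,P=cloud("top"); z=P[...,2]
T={"orange":(639.2,-4.4,14.1),"blue":(629.2,-250.1,14.1),"grey":(639.3,242.4,11.6)}
for n,c,z0,z1,t in (("std A",(647,-37),86,98,"orange"),("std B",(631,28),86,98,"orange"),("jar",(637,-283),58,72,"blue"),("jar",(621,-218),58,72,"blue"),("cass",(639,242),50,70,"grey"),("beaker",(512,83),40,60,None),("crucible",(517,-83),28,45,None)):
  m=(z>z0)&(z<z1)&(abs(P[...,0]-c[0])<40)&(abs(P[...,1]-c[1])<40); p=P[m].mean(0); print(n,m.sum(),p.round(1),end=" ")
  if t:
    a=np.radians(T[t][2]); dx,dy=p[0]-T[t][0],p[1]-T[t][1]; print("in tray",round(dx*np.cos(a)+dy*np.sin(a),1),round(-dx*np.sin(a)+dy*np.cos(a),1), "top z range",np.percentile(P[m][:,2],[5,95]).round(1))
  else: print()
o=bot.get_obs(); print(o["time_s"],o["tcp_pos"])
```

```text
std A 94 [646.7 -36.6  93.9] in tray -0.6 -33.0 top z range [90.7 96.8]
std B 92 [631.1  26.8  93.8] in tray -0.2 32.3 top z range [89.3 96.7]
jar 193 [ 637.3 -281.3   66. ] in tray 0.2 -32.2 top z range [62.8 69.5]
jar 194 [ 620.  -215.6   66. ] in tray -0.5 35.7 top z range [62.3 70.2]
cass 241 [640.  239.   56.5] in tray -0.0 -3.5 top z range [53.  60.3]
beaker 60 [512.8  84.6  46.6] 
crucible 45 [517.3 -81.8  31. ] 
27.5667 [450.93130576 319.15195117 239.53735138]
```

View pics/s4.png

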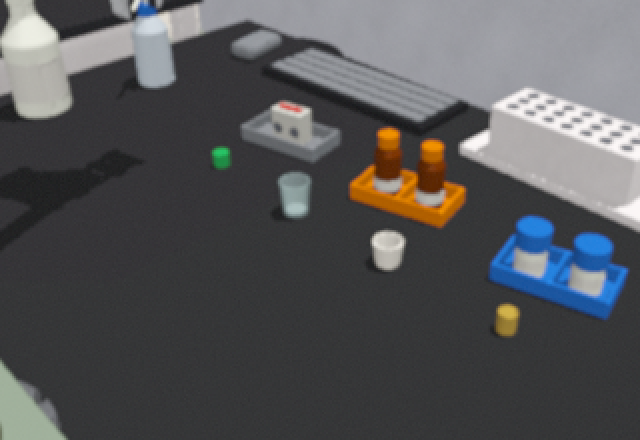

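The side view shows all five items upright in their trays: the cassette at about (292,122), the bottles at (388,160) and (431,172), and the jars at (532,248) and (590,265). The beaker and crucible are in place.

```bash
python3 -c "
from h import *
print(order.job_done())"
```

```text
the job is handed in; nothing more can be done
None
```

The row is cleared and handed in at about 27.6 s on the robot's clock. In order, the two amber standards went into the orange tray, the two sample jars into the blue tray, and the grey cassette into the grey tray. Each was lowered to within about 2 mm of the tray floor or onto it before release.

- **Sorted items:** the last camera check showed all five upright. The bottles and jars are one to a bay, within about 2.5 mm of bay centre, and the cassette is about 3.5 mm from its tray's centre along the long side. The heights of their tops fit standing on the tray floors.
- **Beaker and crucible:** the top camera puts both within about 2 mm of where they started, which is within its calibration accuracy.
- **Gripper:** it was clear of everything at hand-in.
- **Failed readings:** one top-camera check of the bottles came back empty, probably because the arm was in the way. The repeat from clear of them was good, and no check disagreed. The hand-in reported no verdict.

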